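# Draw the jaws of a turnbuckle board holder onto the green board

## Task

Clamp the green circuit board in its holder: swing the red-balled bar on that holder's turnbuckle sleeve up and over towards the board, all the way to its stop, so that both jaws are drawn in fully home against the board's edges, then let go. The board must stay lying flat in its place between the jaws. Leave the sleeve of the other holder, the one with the blue board, as it is.

Things in the scene. Friction and masses are not known exactly. Their poses are not given: they have to be found in the camera images.
- sleeve (a joint): Angle (rad) of the steel turnbuckle sleeve (64 x 24 mm, level axis 42 mm up) between the blue jaws of the green board's fixed holder. 0: its bar leans 1.0 rad from upright away from the board; 1.0: upright; 2.0: leans 1.0 rad towards the board, firm stop, jaws home. Draws each jaw in 5 mm per rad. Starts at 0 to 0.5. Friction about 1 N at the ball, no spring: stays where left.
- knob (a point): Centre of the red ball (diameter 22 mm) on the 8 mm bar of the green board's holder, 80 mm from the sleeve's axis, 85 to 122 mm above the bench. z points outwards along the bar, y (level) along the sleeve's axis; turning about +y raises the joint value. Can be pinched along y from above, or pushed. Jaws beside it: at most 54 mm high, 40 to 65 mm off the middle.
- board: Green circuit board with black and silver chips, 100 x 80 x 3 mm (chips 4 mm higher), loose, flat on the holder's bed 24 mm above the bench, between the open jaws. Origin: centre of its underside, about 95 mm from the sleeve's axis; x along its 100 mm side, away from the sleeve; z up.
- spare_knob (a point): Centre of the red ball on the other, identical holder (aluminium base 200 x 150 x 12 mm), which carries a blue circuit board; axes as for knob. Not to be moved.
Mind the look-alikes: they are no part of the job. There is more than one size of the board; the job needs the middle-sized.

How it is judged:
At the end, for the whole second after the job is handed in: The green board's sleeve is turned to within 0.2 rad (11 degrees) of its stop (above 1.8 rad) and at rest, so both jaws are drawn in to the board; the green board lies still, flat within 10 degrees and within 15 mm of where it began (value of joint sleeve above 1.8 rad and velocity of joint sleeve between -0.1 and 0.1 rad/s and angle between board's own z axis and vertical below 0.17 rad and distance of board from where it was at the start of the episode below 0.015 m and linear speed of board below 0.03 m/s); the robot touches nothing.
It fails at once if the other holder's bar is moved (its ball by more than 15 mm) (distance of spare_knob from where it was at the start of the episode above 0.015 m).
It also fails if it takes over 32 s, if anything falls off the work surface, if the arm or the gripper's body presses on something with over 40 N, if the wrist force passes 120 N, or if a joint passes its speed limit or range.

## Robot

A 6-joint arm with a two-finger parallel gripper is mounted at the origin on the work surface. World frame = base frame: x ahead of the robot, y to its left, z up, the work surface at z = 0. Lengths are in m, angles in rad, forces in N, time in s.
With the tool pointing down it reaches from about 0.425 to 0.95 m from the base axis. Payload 3.5 kg.
Tool frame: the origin (TCP) lies midway between the tips of the shut fingers; the grasp point (between the pads) lies 19 mm behind it; z points along the fingers, y is the direction in which the jaws open and shut (so a half turn about z gives the same grasp; the last joint's range is limited). The gripper opens to 85 mm and grips with 20 to 120 N. Pads are 22 mm wide; open, the fingers measure 114 mm over their backs; the gripper's body (76 mm by 85 mm) begins 54 mm behind the grasp point. The pads swing forward as they close: fully open they stand 13 mm farther back than shut.
Start: joints at [0.993, 0.286, 1.577, -0, 1.279, -0.15], TCP at [0.28, 0.614, 0.231] pointing down, gripper open.
Joint ranges: [-2.77, 2.77], [-0.9, 2.22], [0.21, 2.48], [-1.53, 4.67], [0.24, 2.81], [-2.84, 2.84]. Speed limits (rad/s): [2.79, 2.79, 3.14, 3.14, 3.14, 3.14].

## Interface

Orientations are given as a unit quaternion [x, y, z, w].
In Python, from plant import * gives the robot as it stands.
- The arm moves only by the shell command python3 -m jog 'ROWS' [FORCE]. ROWS is a JSON object of lists of equal length, an entry for each row: "travel": the shift along the world's x, y, z in mm, a list of three; "dr": the turn, a rotation vector about the world's x, y, z in degrees, a list of three; "jaw": the closure in counts, from 0 (fully open) to 255 (shut). In form: {"travel": [[x, y, z], ...], "dr": [[wx, wy, wz], ...], "jaw": [jaw, ...]}. A call has 1 to 5 rows; each row shifts and turns the commanded pose from where the row before left it; what a row does not reach is not made up. A row lasts 1/12 s, in which the tool goes at most 41.7 mm and 7.16 degrees, less where a joint would pass 70% of its speed; a pose out of reach is approached as far as the arm can. A call is refused whole if a number of a shift passes 41.7 or a number of a turn 7.16, either way. A call with a gripper value outside its range is refused whole. The fingers move at their own pace and stop on an object; FORCE is the grip in N (left out, the last holds). Time passes only in rows, so rows that do not move let the fingers close. It gives the time, the measured TCP pose, the force and the opening at its end, in the units of the state.
- get_state(): the state, without advancing time (a new reading comes with each control period).
- read_camera(name): name is "scene" or "top"; returns the picture (480x640x3 uint8, red, green, blue); there is no depth.
- camera_info(name): a dict with "K" (3x3 intrinsics, pixels), "R" (3x3) and "t" (3): a world point X has camera coordinates R X + t. Camera axes: x right, y down, z forward; pixel columns grow to the right and rows downward; lengths in m; the calibration is good to about 2 mm. A picture is of the moment at which its call begins. camera_info takes no time and is no camera call.
- sign_off(): hands the job in, once; it reports no verdict.
The state is a dict: "time": time; "qpos": joint angles; "dq": joint speeds; "joint_efforts": joint torques, N m; "eef_pos": TCP position; "tcp_rot": TCP orientation; "contact_force": force on the tool from outside, world axes, zero at the start; "wrist_torque": the same for the moment, N m; "opening": opening from 0.0 (shut) to 1.0 (fully open).
Only numpy, scipy, OpenCV 4.12 (cv2) and the standard library are available. Lean on these libraries where they do the work, as an engineer would, in place of code of your own. Each camera call takes 0.05 s, during which the arm holds its last target. There are 200 camera calls.

## Working session

There is one attempt and no reset: what is moved stays moved. The work goes in short steps, Python scripts to look and compute and a shell command to move; the robot and the scene stay as the last step left them, time stands still between calls to the robot, and variables do not carry over. Pictures are saved under pics/ and viewed, about 8 in all and at most 12, crops included, and the job is handed in when it is done.

```bash
mkdir -p pics; python3 - <<'E'
from plant import *
import cv2
for n in("scene","top"):
    cv2.imwrite(f"pics/{n}0.png",cv2.cvtColor(read_camera(n),cv2.COLOR_RGB2BGR)); i=camera_info(n); print(n,i)
print(get_state())
E
```

```text
scene {'K': array([[512.24128546,   0.        , 328.33761798],
       [  0.        , 512.24128546, 234.15129685],
       [  0.        ,   0.        ,   1.        ]]), 'R': array([[ 0.40887986,  0.91240626,  0.01822275],
       [ 0.65460593, -0.27932092, -0.70247484],
       [-0.63585245,  0.29915654, -0.71147525]]), 't': array([-0.21599752, -0.25442314,  1.38166125])}
top {'K': array([[505.41404724,   0.        , 320.45799711],
       [  0.        , 505.41404724, 233.64154001],
       [  0.        ,   0.        ,   1.        ]]), 'R': array([[ 0.01084678, -0.99973098,  0.02050162],
       [-0.98923506, -0.0137206 , -0.14569056],
       [ 0.14593266, -0.01870065, -0.98911776]]), 't': array([-4.04599548e-04,  4.69576669e-01,  9.10661992e-01])}
{'time': 0.1, 'qpos': array([ 9.92998566e-01,  2.87140640e-01,  1.57803447e+00, -3.31825796e-05,
        1.27858673e+00, -1.49976674e-01]), 'dq': array([ 0.001722  , -0.00111235, -0.00295523, -0.00066697, -0.00048655,
        0.00053423]), 'joint_efforts': array([-8.74628370e-07, -4.07294977e+01, -2.93699312e+01, -1.22898537e-04,
        3.35879733e-03, -1.94130348e-05]), 'eef_pos': array([0.27968858, 0.61367644, 0.23004102]), 'tcp_rot': array([ 2.12278116e-01,  9.77208690e-01, -1.01922706e-03, -3.71174249e-04]), 'contact_force': array([ 0.82088327, -0.89000258, -0.15148402]), 'wrist_torque': array([ 0.03433674, -0.01735668,  0.05104115]), 'opening': 1.003284926961394}
```

View pics/scene0.png

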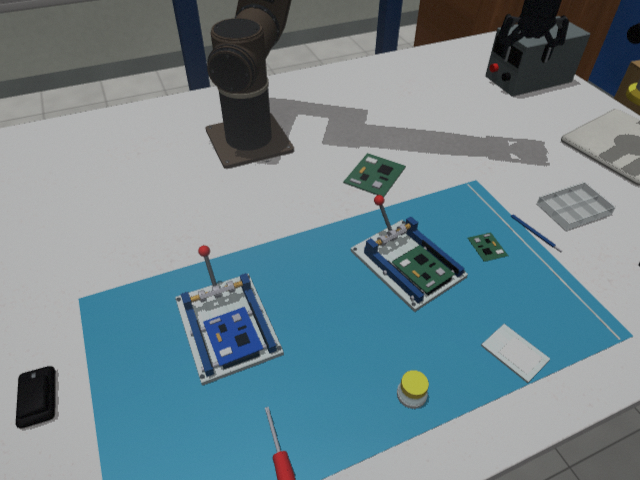

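View pics/top0.png

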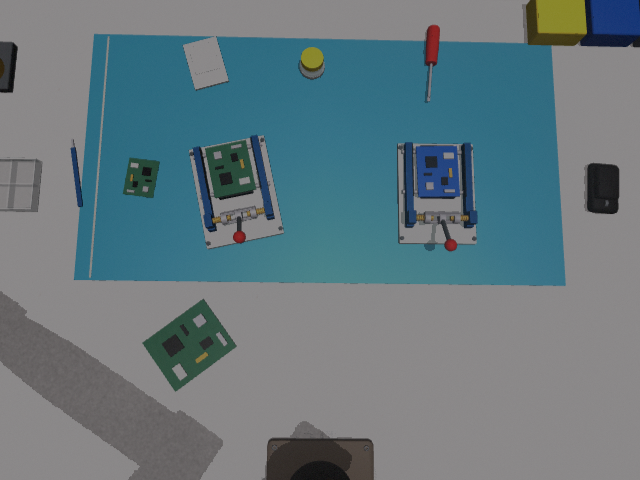

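The scene view shows the green holder's ball at about (379,201). In the top view the ball is at (239,237) and the board centre near (231,169). The spare ball is at (451,245) in the top view. Next I'll triangulate.

```bash
cat > h.py <<'E'
from plant import *
import cv2, numpy as np
def red(img,near,r=25):
    a=img.astype(int); m=((a[...,0]>110)&(a[...,1]<75)&(a[...,2]<75)).astype(np.uint8)
    n,l,s,c=cv2.connectedComponentsWithStats(m)
    k=[i for i in range(1,n) if s[i,4]>15 and np.hypot(*(c[i]-near))<r]
    return c[max(k,key=lambda i:s[i,4])] if k else None
def P(n): i=camera_info(n); return i["K"]@np.c_[i["R"],i["t"]]
def tri(ps,pt):
    X=cv2.triangulatePoints(P("scene"),P("top"),np.array(ps,float).reshape(2,1),np.array(pt,float).reshape(2,1)); return (X[:3]/X[3]).ravel()
def plane(n,px,z):
    i=camera_info(n); d=i["R"].T@np.linalg.inv(i["K"])@[*px,1]; c=-i["R"].T@i["t"]; return c+d*(z-c[2])/d[2]
E
python3 - <<'E'
from h import *
s=read_camera("scene");t=read_camera("top")
for ps,pt in(((379,201),(239,237)),((204,251),(451,245))):
    a,b=red(s,ps),red(t,pt); print(a,b,tri(a,b).round(4))
hsv=cv2.cvtColor(t,cv2.COLOR_RGB2HSV); m=cv2.inRange(hsv,(50,90,30),(85,255,160))
m[:120]=0;m[215:]=0;m[:,:180]=0;m[:,280:]=0
c=max(cv2.findContours(cv2.morphologyEx(m,cv2.MORPH_CLOSE,np.ones((9,9))),0,2)[0],key=cv2.contourArea)
r=cv2.minAreaRect(c);print(r); bx=cv2.boxPoints(r); print([plane("top",p,.027).round(4) for p in bx], plane("top",r[0],.027).round(4))
cv2.imwrite("pics/c1.png",cv2.cvtColor(cv2.resize(t[120:260,170:300],None,fx=4,fy=4,interpolation=2),4))
# base plate dims from approximate sleeve centre
print(plane("top",(239,215),.05), plane("top",(215,220),.042),plane("top",(264,211),.042))
E
```

```text
[378.59615385 198.34615385] [238.60759494 236.26582278] [0.4521 0.1468 0.1066]
[203.09230769 249.52307692] [451.77333333 244.49333333] [ 0.4441 -0.2224  0.0991]
((229.99501037597656, 168.87603759765625), (50.254329681396484, 41.56588363647461), 78.2317123413086)
[array([0.633, 0.23 , 0.027]), array([0.6513, 0.1526, 0.027 ]), array([0.5544, 0.13  , 0.027 ]), array([0.5367, 0.2064, 0.027 ])] [0.5935 0.1798 0.027 ]
[0.49987788 0.15617232 0.05      ] [0.49127508 0.20136038 0.042     ] [0.5095911 0.1111749 0.042    ]
```

View pics/c1.png

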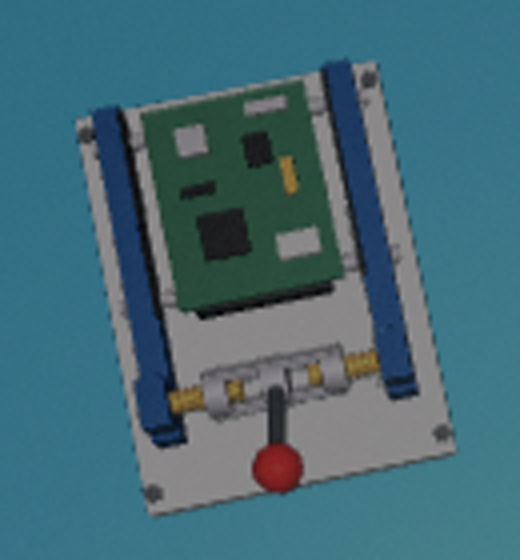

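Ball at (0.452, 0.147, 0.107), holder yaw about 11°, sleeve about 0.35 rad. I'll pinch the ball along the sleeve axis (tool +36° about z) and carry it along the arc.

```bash
python3 -m jog '{"travel":[[14,-38,0],[14,-38,0],[14,-38,0],[14,-38,0],[14,-38,0]],"dr":[[0,0,7.1],[0,0,7.1],[0,0,7.1],[0,0,7.1],[0,0,7.1]],"jaw":[0,0,0,0,0]}' 20
python3 -m jog '{"travel":[[14,-38,0],[14,-38,0],[14,-38,0],[14,-38,0],[14,-38,0]],"dr":[[0,0,0],[0,0,0],[0,0,0],[0,0,0],[0,0,0]],"jaw":[0,0,0,0,0]}'
python3 -m jog '{"travel":[[14,-38,0],[14,-38,0],[4,-11,0],[0,0,0],[0,0,0]],"dr":[[0,0,0],[0,0,0],[0,0,0],[0,0,0],[0,0,0]],"jaw":[0,0,0,0,0]}'
```

```text
time: 0.62
eef_pos: [0.3492, 0.425, 0.2311]
tcp_rot: [-0.095, 0.996, -0.0, -0.0]
contact_force: [0.9, 1.4, 0.7]
opening: 1.001
time: 1.03
eef_pos: [0.4192, 0.235, 0.2314]
tcp_rot: [-0.092, 0.996, 0.0, 0.0]
contact_force: [0.8, 0.9, 0.5]
opening: 0.994
time: 1.45
eef_pos: [0.4511, 0.1497, 0.2312]
tcp_rot: [-0.091, 0.996, 0.0, -0.0]
contact_force: [-0.0, 0.4, -0.7]
opening: 0.996
```

```bash
python3 -m jog '{"travel":[[1,-3,-36],[0,0,-36],[0,0,-36],[0,0,-26],[0,0,-11]],"dr":[[0,0,1],[0,0,0],[0,0,0],[0,0,0],[0,0,0]],"jaw":[0,0,0,0,0]}'
python3 - <<'E'
from h import *
t=read_camera("top");s=read_camera("scene")
a=cv2.resize(t[150:290,170:300],None,fx=3,fy=3);b=cv2.resize(s[130:270,310:440],None,fx=3,fy=3)
cv2.imwrite("pics/c2.png",cv2.cvtColor(np.hstack([a,b]),4)); print(get_state()["eef_pos"])
E
```

```text
time: 1.87
eef_pos: [0.4483, 0.1482, 0.082]
tcp_rot: [-0.101, 0.995, 0.0, -0.004]
contact_force: [-0.3, -0.1, 0.2]
opening: 1.0
[0.44986737 0.14795907 0.08414486]
```

View pics/c2.png

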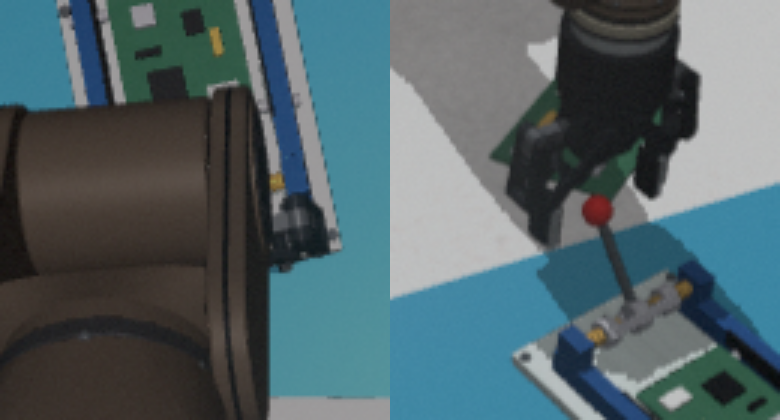

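The ball sits midway between the open fingers (ball at about (597,210) in the right half of the crop). Closing now.

```bash
python3 -m jog '{"travel":[[2,0,0],[0,0,0],[0,0,0],[0,0,0],[0,0,0]],"dr":[[0,0,0],[0,0,0],[0,0,0],[0,0,0],[0,0,0]],"jaw":[100,180,255,255,255]}' 25
python3 -m jog '{"travel":[[0,0,0],[0,0,0],[0,0,0],[0,0,0],[0,0,0]],"dr":[[0,0,0],[0,0,0],[0,0,0],[0,0,0],[0,0,0]],"jaw":[255,255,255,255,255]}' 25
```

```text
time: 2.38
eef_pos: [0.455, 0.1469, 0.0876]
tcp_rot: [-0.1, 0.995, 0.0, 0.001]
contact_force: [0.1, 0.3, -0.3]
opening: 0.3
time: 2.8
eef_pos: [0.454, 0.1464, 0.0867]
tcp_rot: [-0.1, 0.995, -0.0, -0.001]
contact_force: [-3.8, -4.1, 5.6]
opening: 0.239
```

```bash
python3 -m jog '{"travel":[[12,2.4,7.7],[12.7,2.5,5.2],[13.4,2.7,2.9],[0,0,0],[0,0,0]],"dr":[[0,0,0],[0,0,0],[0,0,0],[0,0,0],[0,0,0]],"jaw":[255,255,255,255,255]}'
python3 - <<'E'
from h import *
s=read_camera("scene"); print(red(s,(385,200),40)); cv2.imwrite("pics/c3.png",cv2.cvtColor(cv2.resize(s[130:310,310:490],None,fx=3,fy=3),4))
E
```

```text
time: 3.22
eef_pos: [0.4925, 0.1549, 0.1022]
tcp_rot: [-0.1, 0.995, 0.001, 0.0]
contact_force: [-2.0, 0.6, 2.7]
opening: 0.235
None
```

View pics/c3.png

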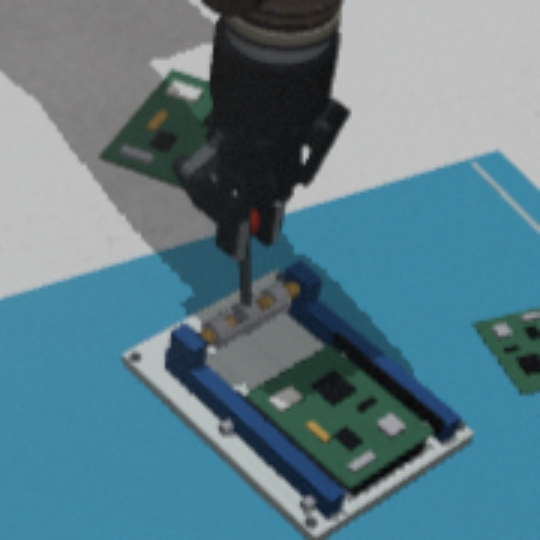

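The ball is gripped (at (253,220) in the crop), the bar is near upright, and the board is undisturbed. I'll continue along the arc.

```bash
python3 -m jog '{"travel":[[13.6,2.7,0.5],[13.5,2.7,-2],[13,2.6,-4.3],[0,0,0],[0,0,0]],"dr":[[0,0,0],[0,0,0],[0,0,0],[0,0,0],[0,0,0]],"jaw":[255,255,255,255,255]}'
python3 -m jog '{"travel":[[12.1,2.4,-6.5],[10.8,2.2,-8.6],[0,0,0],[0,0,0]],"dr":[[0,0,0],[0,0,0],[0,0,0],[0,0,0]],"jaw":[255,255,255,255]}'
```

```text
time: 3.68
eef_pos: [0.533, 0.1639, 0.0968]
tcp_rot: [-0.1, 0.995, 0.002, 0.001]
contact_force: [0.5, 4.5, 3.7]
opening: 0.235
time: 4.02
eef_pos: [0.5569, 0.1692, 0.0824]
tcp_rot: [-0.099, 0.995, 0.002, 0.003]
contact_force: [1.4, 7.3, 4.8]
opening: 0.232
```

```bash
python3 -m jog '{"travel":[[6.6,2.3,-7.1],[0,0,0],[0,0,0]],"dr":[[0,0,0],[0,0,0],[0,0,0]],"jaw":[255,255,255]}'
python3 -m jog '{"travel":[[5,1.2,-7],[0,0,0],[0,0,0],[0,0,0]],"dr":[[0,0,0],[0,0,0],[0,0,0],[0,0,0]],"jaw":[255,255,255,255]}'
python3 -m jog '{"travel":[[1,0.2,-2],[0,0,0],[0,0,0],[0,0,0]],"dr":[[0,0,0],[0,0,0],[0,0,0],[0,0,0]],"jaw":[255,255,255,255]}'
```

```text
time: 4.27
eef_pos: [0.564, 0.1709, 0.0758]
tcp_rot: [-0.1, 0.995, 0.001, 0.004]
contact_force: [2.9, 4.2, 4.2]
opening: 0.234
time: 4.6
eef_pos: [0.5695, 0.1721, 0.0692]
tcp_rot: [-0.1, 0.995, 0.001, 0.004]
contact_force: [3.7, 5.5, 5.1]
opening: 0.236
time: 4.93
eef_pos: [0.5708, 0.1724, 0.0676]
tcp_rot: [-0.1, 0.995, 0.001, 0.005]
contact_force: [3.4, 5.9, 5.1]
opening: 0.234
```

```bash
python3 -m jog '{"travel":[[1.5,0.4,-2.5],[0,0,0],[0,0,0],[0,0,0]],"dr":[[0,0,0],[0,0,0],[0,0,0],[0,0,0]],"jaw":[255,255,255,255]}'
python3 -m jog '{"travel":[[1.5,0.4,-2.5],[0,0,0],[0,0,0],[0,0,0]],"dr":[[0,0,0],[0,0,0],[0,0,0],[0,0,0]],"jaw":[255,255,255,255]}'
```

```text
time: 5.27
eef_pos: [0.5725, 0.1727, 0.0652]
tcp_rot: [-0.1, 0.995, 0.001, 0.005]
contact_force: [4.9, 5.0, 4.5]
opening: 0.235
time: 5.6
eef_pos: [0.574, 0.1731, 0.0626]
tcp_rot: [-0.1, 0.995, 0.001, 0.005]
contact_force: [5.0, 5.2, 4.3]
opening: 0.23
```

```bash
python3 -m jog '{"travel":[[1.5,0.4,-2.5],[0,0,0],[0,0,0],[0,0,0]],"dr":[[0,0,0],[0,0,0],[0,0,0],[0,0,0]],"jaw":[255,255,255,255]}'
python3 -m jog '{"travel":[[1.5,0.4,-2.5],[0,0,0],[0,0,0],[0,0,0]],"dr":[[0,0,0],[0,0,0],[0,0,0],[0,0,0]],"jaw":[255,255,255,255]}'
python3 - <<'E'
from h import *
s=read_camera("scene"); cv2.imwrite("pics/c4.png",cv2.cvtColor(cv2.resize(s[130:310,310:490],None,fx=3,fy=3),4))
E
```

```text
time: 5.93
eef_pos: [0.5755, 0.1735, 0.0601]
tcp_rot: [-0.1, 0.995, 0.001, 0.005]
contact_force: [4.8, 5.6, 4.2]
opening: 0.233
time: 6.27
eef_pos: [0.5765, 0.1737, 0.0582]
tcp_rot: [-0.1, 0.995, 0.001, 0.004]
contact_force: [2.0, 4.6, 8.0]
opening: 0.236
```

View pics/c4.png

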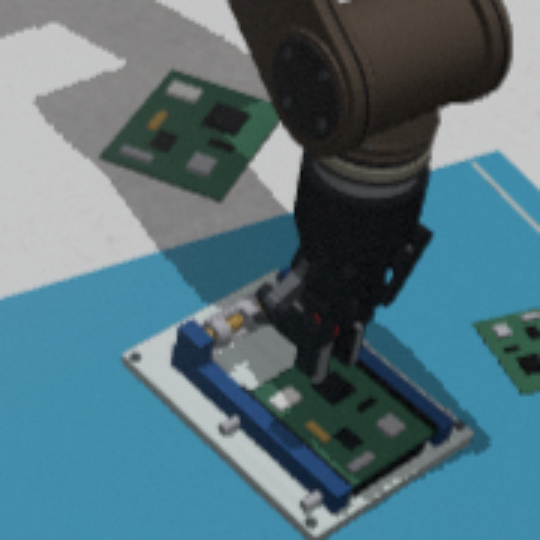

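The jaws look drawn in against the board's edges, and the z force has begun to rise, which suggests the stop. One more nudge, then release.

```bash
python3 -m jog '{"travel":[[1.5,0.4,-2.5],[0,0,0],[0,0,0],[0,0,0]],"dr":[[0,0,0],[0,0,0],[0,0,0],[0,0,0]],"jaw":[255,255,255,255]}'
python3 -m jog '{"travel":[[0,0,0],[0,0,0],[0,0,0],[0,0,0],[0,0,0]],"dr":[[0,0,0],[0,0,0],[0,0,0],[0,0,0],[0,0,0]],"jaw":[150,100,60,0,0]}'
python3 -m jog '{"travel":[[0,0,0],[0,0,0],[0,0,0]],"dr":[[0,0,0],[0,0,0],[0,0,0]],"jaw":[0,0,0]}'
```

```text
time: 6.65
eef_pos: [0.5773, 0.1739, 0.0565]
tcp_rot: [-0.1, 0.995, 0.001, 0.003]
contact_force: [-2.5, 2.5, 14.3]
opening: 0.236
time: 7.07
eef_pos: [0.5746, 0.1724, 0.0518]
tcp_rot: [-0.1, 0.995, -0.0, -0.001]
contact_force: [0.2, 0.4, -0.6]
opening: 0.923
time: 7.32
eef_pos: [0.5753, 0.1726, 0.0525]
tcp_rot: [-0.1, 0.995, -0.0, -0.0]
contact_force: [-0.2, 0.0, -0.1]
opening: 1.001
```

Stop reached (14 N) and the ball is released. Retreating up and back.

```bash
python3 -m jog '{"travel":[[0,0,25],[0,0,38],[0,0,40],[0,0,40],[0,30,20]],"dr":[[0,0,0],[0,0,0],[0,0,0],[0,0,0],[0,0,0]],"jaw":[0,0,0,0,0]}'
python3 -m jog '{"travel":[[-10,38,0],[-10,38,0],[-10,38,0],[-10,38,0],[-10,38,0]],"dr":[[0,0,0],[0,0,0],[0,0,0],[0,0,0],[0,0,0]],"jaw":[0,0,0,0,0]}'
python3 -m jog '{"travel":[[-10,38,0],[-10,38,0],[0,0,0],[0,0,0],[0,0,0]],"dr":[[0,0,0],[0,0,0],[0,0,0],[0,0,0],[0,0,0]],"jaw":[0,0,0,0,0]}'
python3 - <<'E'
from h import *
s=read_camera("scene");t=read_camera("top")
a,b=red(s,(405,240),40),red(t,(232,190),30);print(a,b)
if a is not None and b is not None:
    X=tri(a,b);print(X); d=X[:2]-[.5004,.1563]; u=d@[.981,.196]; print("sleeve",1+np.arctan2(u,X[2]-.042))
print(tri(red(s,(204,251)),red(t,(451,245))))
hsv=cv2.cvtColor(t,cv2.COLOR_RGB2HSV); m=cv2.inRange(hsv,(50,90,30),(85,255,160))
m[:120]=0;m[215:]=0;m[:,:180]=0;m[:,280:]=0
c=max(cv2.findContours(cv2.morphologyEx(m,cv2.MORPH_CLOSE,np.ones((9,9))),0,2)[0],key=cv2.contourArea)
r=cv2.minAreaRect(c);print(r,plane("top",r[0],.027))
A=cv2.resize(t[120:260,170:300],None,fx=3,fy=3);B=cv2.resize(s[170:310,340:470],None,fx=3,fy=3)
cv2.imwrite("pics/c5.png",cv2.cvtColor(np.hstack([A,B]),4))
E
```

```text
time: 7.73
eef_pos: [0.5781, 0.2, 0.222]
tcp_rot: [-0.098, 0.995, -0.001, 0.004]
contact_force: [1.3, -0.6, 0.6]
opening: 1.002
time: 8.15
eef_pos: [0.5246, 0.3944, 0.2158]
tcp_rot: [-0.1, 0.995, 0.0, 0.0]
contact_force: [0.2, -0.5, 0.4]
opening: 0.997
time: 8.57
eef_pos: [0.5052, 0.4686, 0.2152]
tcp_rot: [-0.1, 0.995, -0.0, -0.0]
contact_force: [-0.4, -0.1, 0.4]
opening: 0.998
[417.03333333 237.76666667] [227.66666667 173.73611111]
[0.56737943 0.17299432 0.08772498]
sleeve 1.9854174044982105
[ 0.4442011  -0.22230239  0.09891669]
((230.14996337890625, 168.85806274414062), (50.577491760253906, 42.40655517578125), 79.04593658447266) [0.59354726 0.17945901 0.027     ]
```

View pics/c5.png

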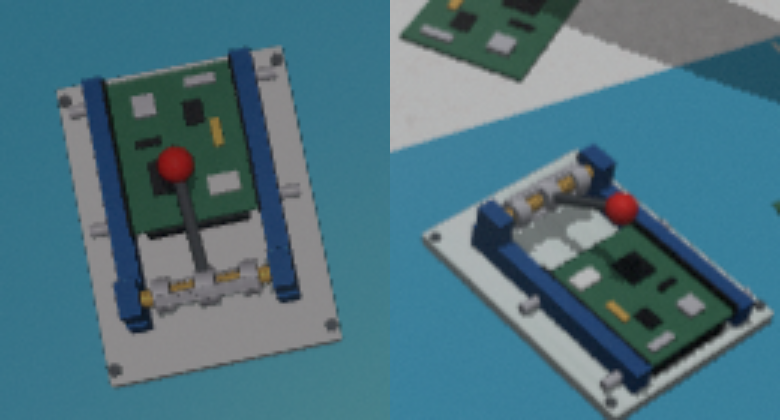

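The bar leans over the board (ball at (176,165) in the crop), both jaws sit against the board's edges, and the board is flat and in place. The sleeve measures about 1.98 rad, so I'm handing in.

```bash
python3 -c "from plant import *; print(sign_off())"
```

```text
the job is handed in; nothing more can be done
None
```

The green board is clamped, and I've handed the job in. I pinched the red ball and carried it over its arc until the force rose to about 14 N at the stop. Then I let go and moved the arm clear.

My last checks, from the camera views after the arm had backed away:
- **Sleeve:** about 1.98 rad, above the required 1.8.
- **Green board:** it moved under 1 mm and looks flat, with both jaws against its edges.
- **Spare ball:** unmoved, to within about 0.2 mm.
- **Robot:** touching nothing, with contact force near zero. The clock read about 8.6 s of the 32 s allowed.

No final check failed. One thing didn't match: the stop came about 9 mm lower than I expected from the tool height. The ball had probably slipped slightly in the pads, since the cameras put it at 88 mm, close to the 85 mm expected at the stop.

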